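# Close a pot in the bench lid press

### The arm

A 7-joint arm with a two-finger parallel gripper is mounted at the origin on the work surface; the furniture and walls round the work are solid. World frame = base frame: x ahead of the robot, y to its left, z up, the work surface at z = 0. Lengths are in m, angles in rad, forces in N, time in s.
With the tool pointing down it reaches from about 0.4 to 0.85 m from the base axis. Payload 4.5 kg.
Tool frame: the origin (TCP) lies midway between the tips of the shut fingers; the grasp point (between the pads) lies r.grip_point_offset behind it (r.grip_point_offset is the distance from the TCP to the grasp point, in m); z points along the fingers, y is the line along which they close (so a half turn about z gives the same grasp; the last joint's range is limited). The gripper opens to 88 mm and grips with 3 to 60 N. Pads are 18 mm wide; open, the fingers measure 123 mm over their backs; the gripper's body (75 mm by 187 mm) begins 45 mm behind the grasp point.
Start: joints at [-1.267, 0.689, -0.195, 1.565, 0.157, 0.902, -0.215], TCP at [0.167, 0.602, 0.239] pointing down, gripper open.
Joint ranges: [-3.01, 3.01], [-0.46, 2.08], [-1.47, 1.51], [0.13, 2.56], [-1, 4.14], [0.04, 2.09], [-2.66, 2.66]. Speed limits (rad/s): [2.57, 2.57, 3.14, 3.14, 3.14, 3.14, 3.14].

### API

Orientations are given as a unit quaternion [x, y, z, w].
In Python, from plant import r gives the robot as it stands.
- The arm moves only by the shell command python3 -m jog 'ROWS' [FORCE]. ROWS is JSON, a list of rows, each an object of numbers: "wx", "wy", "wz": the turn, a rotation vector about the world's x, y, z as a fraction of full scale; "dx", "dy", "dz": the shift along the world's x, y, z as a fraction of full scale; "hand": the closure, from 0 (fully open) to 1 (shut). In form: [{"wx": .., "wy": .., "wz": .., "dx": .., "dy": .., "dz": .., "hand": ..}, ...]. A call has 1 to 5 rows; each row shifts and turns the commanded pose from where the row before left it; what a row does not reach is not made up. Full scale, the value 1, is 0.25 m for a shift and 2 rad for a turn. A row lasts 1/12 s, in which the tool goes at most 41.7 mm and 7.16 degrees, less where a joint would pass 70% of its speed; a pose out of reach is approached as far as the arm can. A call with a number of a shift or a turn outside -1 to 1 is refused whole. A call with a gripper value outside its range is refused whole. The fingers move at their own pace and stop on an object; FORCE is the grip in N (left out, the last holds). Time passes only in rows, so rows that do not move let the fingers close. It gives the time, the measured TCP pose, the force, the opening and the grip force at its end, in the units of the state.
- r.get_state(): the state, without advancing time (a new reading comes with each control period).
- r.snapshot(name): name is "side" or "top"; returns the picture (480x640x3 uint8, red, green, blue); there is no depth.
- r.camera_info(name): a dict with "mtx" (3x3 intrinsics, pixels), "k1" (the pictures are not rectified: a ray, as slopes to the right and down, at radius r is drawn at 1 + k1 r^2 times it, then the intrinsics apply), "R" (3x3) and "t" (3): a world point X has camera coordinates R X + t. Camera axes: x right, y down, z forward; pixel columns grow to the right and rows downward; lengths in m; the calibration is good to about 2 mm. A picture is of the moment at which its call begins. camera_info takes no time and is no camera call.
- r.finish_job(): hands the job in; it is judged then, once.
Trained networks look in the newest picture that a camera, given by its name, has taken for a name from the list of things; names that differ only in an ending like _2 or _b are one class to them, and where a whole thing is asked for, a point or a joint stands for the part that bears it (a point fixed in the world has none). Each returns a list of dicts, best first, with "p" (0 to 1); they miss things now and then, are a little off and sometimes report something else, mostly with a low value. They report only what shows in the picture. A call takes as long as a camera call. They do not tell look-alikes from the thing itself.
- r.search_frame(camera, query): "bbox" ([left, top, right, bottom] in pixels, round what is visible of it).
- r.masks_of(camera, query): "region" (480x640 bool, what is visible of it) and "bbox" ([left, top, right, bottom] in pixels, round what is visible of it).
The state is a dict: "clock": time; "q": joint angles; "qd": joint speeds; "joint_torque": joint torques, N m; "tool_pos": TCP position; "eef_rot": TCP orientation; "contact_force": force on the tool from outside, world axes, zero at the start; "moment": the same for the moment, N m; "opening": opening from 0.0 (shut) to 1.0 (fully open); "finger_force": force on a finger pad.
Only numpy, scipy, OpenCV 4.12 (cv2) and the standard library are available. Lean on these libraries where they do the work, as an engineer would, in place of code of your own. Each camera call takes 0.05 s, during which the arm holds its last target. There are 200 camera calls.

### The job

Close the white pot with the red lid in the green bench press: stand it upright and fully down in the press's ring and let go of it while the safety catch still locks the lever up; then flip the catch's red ball over to the front, towards the ring side, to free the lever. Pull the lever down by its black handle until the press has pushed the pot's lid fully home, and finish holding it down, firmly pressed on the lid (the lever springs back if let go). Only the press may close the lid, and the black jar, the wooden stamp and the green marker stay where they are.

Things in the scene. Friction and masses are not known exactly. Their poses are not given: they have to be found in the camera images.
- press: Green bench lid press, fixed, turned up to 0.3 rad either way. Origin: on the worktop under the centre of its nest ring; -x is the front (ring side, where the lever comes down), +x the hinge side, z up. In its frame, mm: base plate x -55 to 165, y -85 to 85, 14 high; fork x 75 to 155, y -35 to 35, z up to 140; catch bearing post x 120 to 145, y -77 to -63, z up to 140.
- nest (a point): Centre of the floor of the nest ring, where the pot's underside comes to rest (14 mm above the worktop). The aluminium ring round it: bore 47.6 mm, 9 mm high, above it a wider lead-in (52 mm) up to 14 mm above the floor; outer diameter 72 mm. Axes as press.
- press_lever (a joint): Swing of the lever, rad: 0 = raised on its rear stop (leaning 8 degrees back from upright); 1.71 = level, lid of a seated pot pressed home (pad first meets the raised lid at about 1.66). A spring lifts it when let go: holding it level takes about 5 N at the handle, pushing the lid home 4 N more, firm pressing yet more. With the catch on it moves less than 0.2.
- lever_bar: The lever: steel bar 20 x 12 mm with a black handle 24 x 24 mm square, 74 mm long, at its end, and below the bar, 100 mm from the hinge, a rubber pad. Origin on the hinge axis. It swings in the press's x-z plane, from upright over the front (-x) side down to level. The bar runs from the hinge 224 mm to the end of the handle.
- lever_grip (a point): Middle of the black handle, on the lever's centre line, 187 mm from the hinge axis; the end of the handle is 37 mm further out. From above it can be pinched across (along the press's y), or closed fingers can go down behind the raised handle, draw it over to the front and press on it from above.
- lever_hinge (a point): Point on the lever's hinge axis in the middle of the bar, 98 mm above the worktop and 100 mm behind the nest (+x of the press). The axis is the press's y axis.
- safety_catch (a joint): Swing of the catch, rad: 0 = on (ball leans 20 degrees to the rear, pawl blocks the lever), 1.2 = off (ball leans 49 degrees to the front, -x of the press). The lever is free from about 0.9. It tips over by its own weight past the middle and stays where it lies; under 1 N at the ball moves it.
- catch_knob (a point): Centre of the red ball (20 mm diameter) on the catch's rod, 45 mm from the catch's axis, 90 mm to the press's -y side of the lever; about 170 mm above the worktop when on. The rod is 8 mm thick and runs from the ball down to the axis.
- catch_hinge (a point): Point on the catch's axis in line with the ball, 128 mm above the worktop; the axis is the press's y axis.
- pot: White plastic pot, 44 mm diameter, with a pink label and a red press-on lid. Origin: centre of its underside, z up. Pot body grips at heights up to 46 mm; a thinner neck shows under the lid. Whole height 67 mm with the lid raised, 62 mm with the lid home. About 150 g.
- pot_lid (a joint): How far the red lid (45 mm diameter, 13.5 mm high) has been pushed down on the pot, m: 0 = loose, 5 mm proud; 0.005 = fully home. Pushing it home takes about 6 N.
- colour_jar: Small black jar with ribbed lid, 42 mm diameter, 52 mm high; bystander. Origin: centre of its underside.
- date_stamp: Wooden hand stamp, 31 x 52 x 81 mm, standing upright; bystander. Origin: centre of its underside.
- marker: Green-and-white marker pen, 17 x 135 x 16 mm, lying; bystander. Origin: centre of its underside.
Things that resemble listed ones, but are neither listed nor needed, are in the scene too. Several things look just like the pot: the one meant starts farthest to the robot's right.

How it is judged:
On the way, in this order (a step that is already met when the one before it is completed fails the run):
1. the pot stands fully down in the nest ring, let go, lid still raised, with the catch on and the lever up (horizontal distance between pot and nest below 0.004 m and z of pot in the frame of nest below 0.002 m and angle between pot's own z axis and vertical below 0.06 rad and contact force between the fingers and pot below 0.2 N and value of joint safety_catch below 0.4 rad and value of joint press_lever below 0.2 rad and value of joint pot_lid below 0.002 m), for 0.2 s.
2. the catch is flipped off while the lever is still up (value of joint safety_catch above 0.9 rad and value of joint press_lever below 0.3 rad), for 0.1 s.
At the end, for the whole second after the job is handed in: Lever held down by the fingers (over 3 N, joint over 1.66 rad), its pad on the lid with over 4 N, lid home (over 4 of 5 mm), pot upright and untouched in the nest (4 mm, fully down to 2 mm), catch off (over 0.9 rad), jar, stamp and marker moved under 30 mm (value of joint press_lever above 1.66 rad and value of joint pot_lid above 0.004 m and contact force between lever_bar and pot above 4 N and contact force between the fingers and lever_bar above 3 N and contact force between the fingers and pot below 0.2 N and value of joint safety_catch above 0.9 rad and horizontal distance between pot and nest below 0.004 m and z of pot in the frame of nest below 0.002 m and angle between pot's own z axis and vertical below 0.06 rad and distance of each of colour_jar, date_stamp, marker from where it was at the start of the episode below 0.03 m); the arm keeps its last pose, push and grip.
It fails at once if the lid is pushed down by anything but the press (more than 2 mm down while the lever joint is below 1.4 rad) (value of joint pot_lid above 0.002 m and value of joint press_lever below 1.4 rad).
It fails at once if the black jar, the stamp or the marker is moved more than 30 mm (distance of any of colour_jar, date_stamp, marker from where it was at the start of the episode above 0.03 m).
It also fails if it takes over 72 s, if anything falls off the work surface, if the arm or the gripper's body presses on something with over 40 N, if the wrist force passes 120 N, or if a joint passes its speed limit or range.

## Working session

There is one attempt and no reset: what is moved stays moved. The work goes in short steps, Python scripts to look and compute and a shell command to move; the robot and the scene stay as the last step left them, time stands still between calls to the robot, and variables do not carry over. Pictures are saved under pics/ and viewed, at most 10 in all, crops included, and the job is handed in when it is done.

```bash
ls; mkdir -p pics; cat > h.py <<'E'
import numpy as np, cv2
from plant import r
def save(cam,name):
    im=r.snapshot(cam); cv2.imwrite('pics/'+name,im[:,:,::-1]); return im
def ray(cam,uv):
    c=r.camera_info(cam);K=np.array(c['mtx']);R=np.array(c['R']);t=np.array(c['t'])
    d=cv2.undistortPoints(np.array([[uv]],float),K,np.array([c['k1'],0,0,0.]),criteria=(3,50,1e-10))[0,0]
    return -R.T@t, R.T@np.array([d[0],d[1],1.])
def atz(cam,uv,z):
    o,d=ray(cam,uv); return o+d*(z-o[2])/d[2]
def proj(cam,X):
    c=r.camera_info(cam)
    p,_=cv2.projectPoints(np.atleast_2d(np.array(X,float)),cv2.Rodrigues(np.array(c['R']))[0],np.array(c['t'],float),np.array(c['mtx']),np.array([c['k1'],0,0,0.]))
    return p[:,0]
E
python3 - <<'E'
from h import *
np.set_printoptions(precision=3,suppress=True)
for c in ('top','side'):
    save(c,c+'0.png'); i=r.camera_info(c); R=np.array(i['R']); print(c,-R.T@np.array(i['t']),R[2],i['k1'],i['mtx'][0])
    for q in ('pot','press','catch_knob','lever_bar','nest','lever_grip','colour_jar','date_stamp','marker'):
        try: print(q,[(np.round(d['p'],2),np.round(d['bbox']).astype(int).tolist()) for d in r.search_frame(c,q)][:5])
        except Exception as e: print(q,e)
print(r.get_state(), r.grip_point_offset)
E
```

```text
pics
top [ 0.314 -0.102  1.204] [ 0.19  -0.015 -0.982] -0.05256282439714178 [451.076   0.    318.399]
pot [(np.float64(0.82), [219, 249, 237, 270]), (np.float64(0.81), [336, 335, 356, 353]), (np.float64(0.65), [364, 273, 381, 292]), (np.float64(0.57), [236, 307, 256, 326])]
press [(np.float64(0.96), [256, 175, 330, 282])]
catch_knob [(np.float64(0.66), [300, 181, 326, 199]), (np.float64(0.25), [367, 275, 381, 293])]
lever_bar [(np.float64(0.96), [280, 168, 294, 226])]
nest [(np.float64(0.61), [260, 168, 327, 281])]
lever_grip [(np.float64(0.84), [278, 171, 291, 223])]
colour_jar [(np.float64(0.54), [409, 273, 426, 288])]
date_stamp [(np.float64(0.66), [192, 309, 213, 326])]
marker [(np.float64(0.69), [306, 302, 353, 318])]
side [ 0.04  -1.12   0.754] [ 0.362  0.81  -0.461] 0.0362562266002446 [608.167   0.    312.797]
pot [(np.float64(0.78), [219, 326, 246, 368]), (np.float64(0.63), [306, 328, 330, 371]), (np.float64(0.61), [217, 262, 237, 296]), (np.float64(0.32), [338, 155, 367, 257])]
press [(np.float64(0.67), [272, 155, 392, 326])]
catch_knob [(np.float64(0.76), [353, 231, 394, 25
[... 270 characters left out ...]
78), [338, 371, 363, 406]), (np.float64(0.73), [246, 318, 287, 355])]
date_stamp [(np.float64(0.71), [203, 240, 225, 270])]
marker [(np.float64(0.86), [247, 320, 288, 354]), (np.float64(0.5), [355, 234, 396, 265])]
{'clock': 1.0, 'q': array([-1.267,  0.689, -0.195,  1.565,  0.157,  0.902, -0.215]), 'qd': array([-0.   ,  0.002, -0.001, -0.   , -0.   ,  0.001, -0.001]), 'joint_torque': array([  0.   , -52.749,  -1.267, -15.374,  -0.052,  -0.   ,   0.   ]), 'tool_pos': array([0.167, 0.602, 0.239]), 'eef_rot': array([0.134, 0.991, 0.   , 0.   ]), 'contact_force': array([-0.696,  0.678,  0.203]), 'moment': array([-0.032,  0.011,  0.003]), 'finger_force': 0.0, 'opening': 0.9990983790478847} 0.0187
```

```bash
python3 - <<'E'
import cv2
a=cv2.imread('pics/top0.png')[150:360,170:450];b=cv2.imread('pics/side0.png')[140:420,180:440]
cv2.imwrite('pics/a.png',cv2.resize(a,None,fx=2.8,fy=2.8,interpolation=2));cv2.imwrite('pics/b.png',cv2.resize(b,None,fx=2.1,fy=2.1,interpolation=2))
E
```

```text
(no output)
```

View pics/a.png

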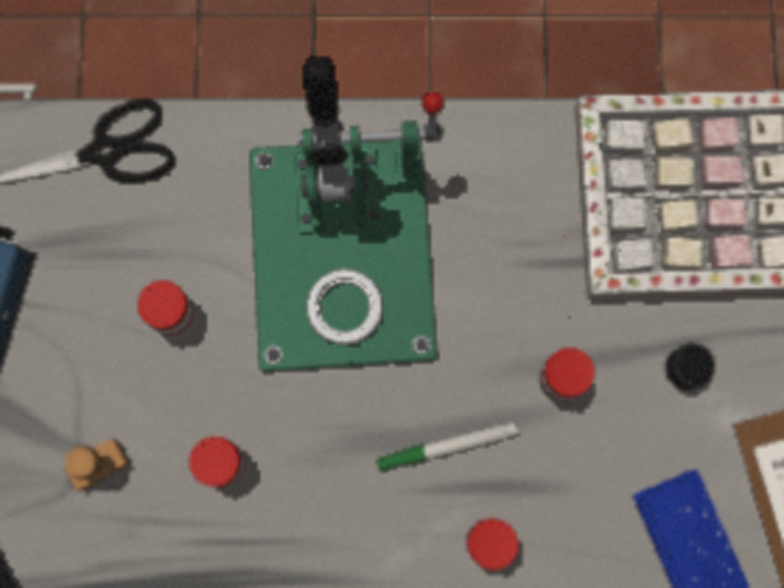

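View pics/b.png

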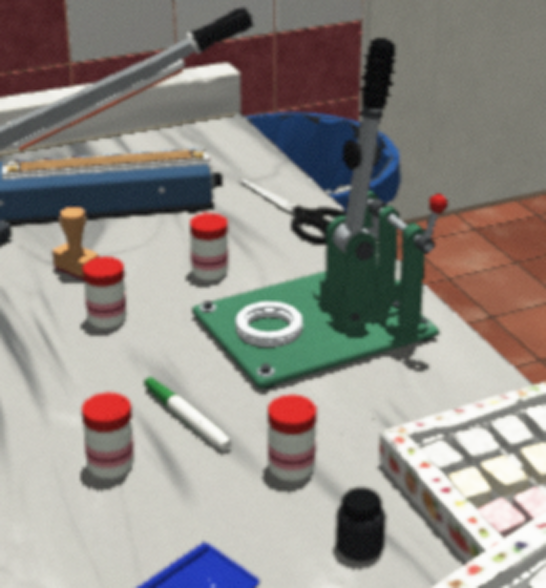

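The top view shows the press with its ring at about (293,259) and the catch ball at (325,187). Four red-lidded pots are at about (228,259), (246,315), (346,344) and (373,283); the last is farthest right. The side view agrees, so next I'll get metric positions.

```bash
cat > m.py <<'E'
from h import *
np.set_printoptions(precision=4,suppress=True)
import cv2
from scipy.optimize import least_squares
T=cv2.imread('pics/top0.png');S=cv2.imread('pics/side0.png')
def red(im):
    h=cv2.cvtColor(im,cv2.COLOR_BGR2HSV); m=(((h[...,0]<8)|(h[...,0]>172))&(h[...,1]>170)&(h[...,2]>90)).astype(np.uint8)
    n,l,s,c=cv2.connectedComponentsWithStats(m); return [(s[i],c[i]) for i in range(1,n) if s[i][4]>12]
for s,c in red(T):
    if 150<c[1]<370: print('T',s,c,'z.067',atz('top',c,.067),'z.17',atz('top',c,.17))
for s,c in red(S):
    if 130<c[1]<420: print('S',s,c,'z.06',atz('side',c,.06))
def tri(ut,us):
    o1,d1=ray('top',ut);o2,d2=ray('side',us)
    A=np.c_[d1,-d2];k=np.linalg.lstsq(A,o2-o1,rcond=None)[0];p,q=o1+k[0]*d1,o2+k[1]*d2;return (p+q)/2,np.linalg.norm(p-q)
# ring: white pixels
for nm,im,(x0,y0,x1,y1) in (('top',T,(276,243,312,278)),('side',S,(290,280,328,308))):
    h=cv2.cvtColor(im,cv2.COLOR_BGR2HSV);m=np.zeros(im.shape[:2],np.uint8);sub=h[y0:y1,x0:x1];m[y0:y1,x0:x1]=((sub[...,1]<70)&(sub[...,2]>120))
    c=max(cv2.findContours(m,0,2)[0],key=cv2.contourArea);e=cv2.fitEllipse(c);print(nm,'ring',e,atz(nm,e[0],.026))
# base plate edges via green mask, top
h=cv2.cvtColor(T,cv2.COLOR_BGR2HSV);m=((h[...,0]>55)&(h[...,0]<95)&(h[...,1]>90)).astype(np.uint8);m[:, :250]=0;m[:,335:]=0;m[290:]=0;m[:170]=0
ys,xs=np.nonzero(m)
L=[];Rr=[];B=[]
for v in range(215,275):
    u=np.nonzero(m[v])[0]; L.append(atz('top',(u.min()-.5,v),.014)[:2]);Rr.append(atz('top',(u.max()+.5,v),.014)[:2])
for u in range(268,320):
    v=np.nonzero(m[:,u])[0]; B.append(atz('top',(u,v.max()+.5),.014)[:2])
for n,P in (('L',L),('R',Rr),('B',B)):
    l=cv2.fitLine(np.array(P,np.float32),cv2.DIST_HUBER,0,.001,.001).ravel();print(n,l,np.degrees(np.arctan2(l[1],l[0])))
E
python3 m.py
```

```text
Traceback (most recent call last):
  File "m.py", line 10, in <module>
    if 150<c[1]<370: print('T',s,c,'z.067',atz('top',c,.067),'z.17',atz('top',c,.17))
                                           ~~~^^^^^^^^^^^^^^
  File "h.py", line 10, in atz
    o,d=ray(cam,uv); return o+d*(z-o[2])/d[2]
        ~~~^^^^^^^^
  File "h.py", line 7, in ray
    d=cv2.undistortPoints(np.array([[uv]],float),K,np.array([c['k1'],0,0,0.]),criteria=(3,50,1e-10))[0,0]
      ~~~~~~~~~~~~~~~~~~~^^^^^^^^^^^^^^^^^^^^^^^^^^^^^^^^^^^^^^^^^^^^^^^^^^^^^^^^^^^^^^^^^^^^^^^^^^^
cv2.error: OpenCV(4.12.0) :-1: error: (-5:Bad argument) in function 'undistortPoints'
> Overload resolution failed:
>  - undistortPoints() got an unexpected keyword argument 'criteria'
>  - undistortPoints() got an unexpected keyword argument 'criteria'
```

```bash
sed -i 's/undistortPoints(\(.*\),criteria=(3,50,1e-10))/undistortPointsIter(\1,None,None,(3,50,1e-10))/' h.py; python3 m.py
```

```text
T [ 21 151   5   7  21] [ 22.5238 154.7143] z.067 [0.7865 0.6831 0.067 ] z.17 [0.7437 0.612  0.17  ]
T [321 183   7   7  39] [324.1538 185.7179] z.067 [ 0.6946 -0.1359  0.067 ] z.17 [ 0.6601 -0.1328  0.17  ]
T [220 251  17  16 206] [227.7427 258.5485] z.067 [0.5004 0.1115 0.067 ] z.17 [0.4835 0.0921 0.17  ]
T [365 275  16  17 213] [372.7324 282.6948] z.067 [ 0.4377 -0.2573  0.067 ] z.17 [ 0.4265 -0.2433  0.17  ]
T [239 307  17  16 215] [246.5209 314.4419] z.067 [0.3591 0.0601 0.067 ] z.17 [0.355  0.0454 0.17  ]
T [338 336  17  17 224] [345.6652 343.8795] z.067 [ 0.2861 -0.1863  0.067 ] z.17 [ 0.2886 -0.1787  0.17  ]
S [ 98 226  28  22 355] [112.4254 237.1408] z.06 [0.1398 0.3351 0.06  ]
S [385 233   7   7  39] [388.1282 236.1282] z.06 [0.776  0.0571 0.06  ]
S [271 242  17  12 145] [278.8897 247.1793] z.06 [0.5018 0.114  0.06  ]
S [219 263  19  12 178] [228.2584 268.1461] z.06 [0.3585 0.0652 0.06  ]
S [220 328  22  17 288] [230.191 335.441] z.06 [ 0.2853 -0.1857  0.06  ]
S [308 329  22  17 290] [318.569  336.4966] z.06 [ 0.4382 -0.258   0.06  ]
top ring ((292.3760070800781, 258.7466735839844), (25.710037231445312, 26.106584548950195), 100.13650512695312) [ 0.5063 -0.0517  0.026 ]
side ring ((307.76422119140625, 292.90106201171875), (20.07155418395996, 33.06633758544922), 90.71747589111328) [ 0.5037 -0.057   0.026 ]
L [0.998  0.0632 0.5547 0.033 ] 3.6225183
R [ 0.9975  0.0705  0.5475 -0.1321] 4.041977
B [ 0.0637 -0.998   0.4526 -0.0447] -86.35028
```

```bash
python3 - <<'E'
from h import *
np.set_printoptions(precision=4,suppress=True)
def tri(ut,us):
    o1,d1=ray('top',ut);o2,d2=ray('side',us)
    k=np.linalg.lstsq(np.c_[d1,-d2],o2-o1,rcond=None)[0];p,q=o1+k[0]*d1,o2+k[1]*d2;return (p+q)/2,np.linalg.norm(p-q)
print('ball',tri((324.15,185.7),(388.1,236.1)))
n=np.array([.506,-.052,0]);a=.066;X=np.array([np.cos(a),np.sin(a),0]);Y=np.array([-X[1],X[0],0])
w=lambda x,y,z:n+x*X+y*Y+[0,0,z]
b=tri((324.15,185.7),(388.1,236.1))[0]-n;print('ball in press',b@X,b@Y)
print('exp lever top',proj('top',[w(100+222*.139,0,98+220) *0+w(.131,0,.318)]),proj('side',[w(.131,0,.318)]))
print('jar',atz('top',(417.5,280.5),.05),'marker',atz('top',(306,318),.008),atz('top',(353,302),.008))
E
```

```text
ball (array([ 0.6586, -0.1324,  0.1719]), np.float64(0.0019220979923490996))
ball in press 0.14691501401295182 -0.09029779645472841
exp lever top [[282.8686 173.6023]] [[362.1844 158.9498]]
jar [ 0.4447 -0.3759  0.05  ] marker [ 0.3518 -0.0875  0.008 ] [ 0.3931 -0.2117  0.008 ]
```

View pics/side0.png

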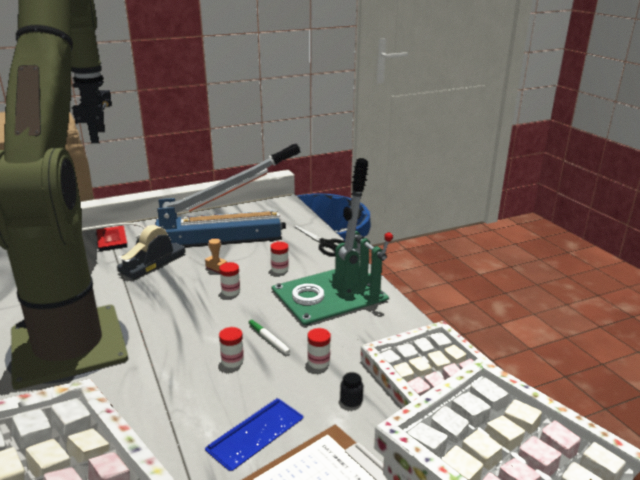

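View pics/top0.png

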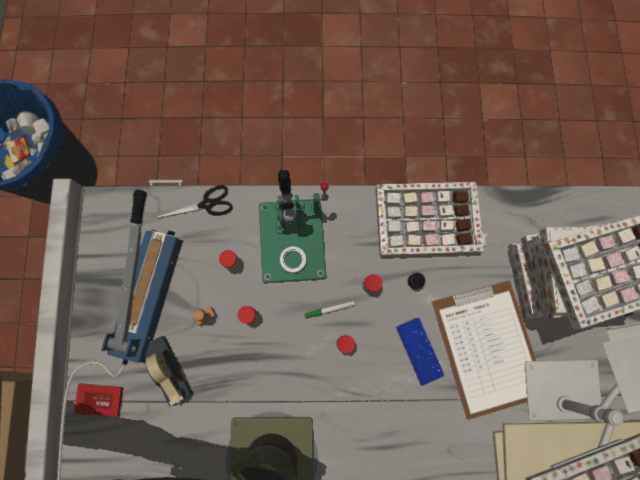

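The full views show clear space above the table. The sealer's lever is on the left and the arm's route passes over it. Start moving.

```bash
python3 -m jog '[{"dz":0.15,"hand":0},{"dx":0.1,"dy":-0.1,"dz":0.08,"hand":0},{"dx":0.1,"dy":-0.1,"dz":0.08,"hand":0},{"dx":0.11,"dy":-0.11,"dz":0.04,"hand":0},{"dx":0.11,"dy":-0.11,"hand":0}]' 20
python3 -m jog '[{"dx":0.11,"dy":-0.11,"wz":0.034,"hand":0},{"dx":0.11,"dy":-0.11,"wz":0.034,"hand":0},{"dx":0.11,"dy":-0.11,"wz":0.034,"hand":0},{"dx":0.08,"dy":-0.13,"wz":0.034,"hand":0},{"dx":0.06,"dy":-0.14,"wz":0.032,"hand":0}]'
python3 -m jog '[{"dy":-0.15,"hand":0},{"dy":-0.15,"hand":0},{"dy":-0.15,"hand":0},{"dy":-0.15,"hand":0},{"dy":-0.15,"hand":0}]'
```

```text
invalid input
invalid input
invalid input
```

```bash
python3 -m jog '[{"wx":0,"wy":0,"wz":0,"dx":0,"dy":0,"dz":0.15,"hand":0},{"wx":0,"wy":0,"wz":0,"dx":0.1,"dy":-0.1,"dz":0.08,"hand":0},{"wx":0,"wy":0,"wz":0,"dx":0.1,"dy":-0.1,"dz":0.08,"hand":0},{"wx":0,"wy":0,"wz":0,"dx":0.11,"dy":-0.11,"dz":0.04,"hand":0},{"wx":0,"wy":0,"wz":0,"dx":0.11,"dy":-0.11,"dz":0,"hand":0}]' 20
```

```text
clock: 1.42
tool_pos: [0.2728, 0.4978, 0.329]
eef_rot: [0.134, 0.991, 0.003, 0.001]
contact_force: [0.8, -0.2, -0.3]
opening: 1.0
finger_force: 0.0
```

```bash
python3 -m jog '[{"wx":0,"wy":0,"wz":0.034,"dx":0.11,"dy":-0.11,"dz":0,"hand":0},{"wx":0,"wy":0,"wz":0.034,"dx":0.11,"dy":-0.11,"dz":0,"hand":0},{"wx":0,"wy":0,"wz":0.034,"dx":0.11,"dy":-0.11,"dz":0,"hand":0},{"wx":0,"wy":0,"wz":0.034,"dx":0.1,"dy":-0.12,"dz":0,"hand":0},{"wx":0,"wy":0,"wz":0.032,"dx":0.09,"dy":-0.13,"dz":0,"hand":0}]'
python3 -m jog '[{"wx":0,"wy":0,"wz":0,"dx":0.06,"dy":-0.15,"dz":0,"hand":0},{"wx":0,"wy":0,"wz":0,"dx":0.06,"dy":-0.15,"dz":0,"hand":0},{"wx":0,"wy":0,"wz":0,"dx":0.03,"dy":-0.15,"dz":0,"hand":0},{"wx":0,"wy":0,"wz":0,"dx":0,"dy":-0.16,"dz":0,"hand":0},{"wx":0,"wy":0,"wz":0,"dx":0,"dy":-0.16,"dz":0,"hand":0}]'
python3 -m jog '[{"wx":0,"wy":0,"wz":0,"dx":0,"dy":-0.16,"dz":0,"hand":0},{"wx":0,"wy":0,"wz":0,"dx":0,"dy":-0.16,"dz":0,"hand":0},{"wx":0,"wy":0,"wz":0,"dx":0,"dy":-0.16,"dz":0,"hand":0},{"wx":0,"wy":0,"wz":0,"dx":0,"dy":-0.16,"dz":0,"hand":0},{"wx":0,"wy":0,"wz":0,"dx":0,"dy":-0.16,"dz":0,"hand":0}]'
```

```text
clock: 1.83
tool_pos: [0.403, 0.3512, 0.3263]
eef_rot: [-0.035, 0.999, 0.0, 0.0]
contact_force: [0.7, 0.1, 0.2]
opening: 1.002
finger_force: 0.0
clock: 2.25
tool_pos: [0.4393, 0.158, 0.3263]
eef_rot: [-0.033, 0.999, 0.0, 0.0]
contact_force: [0.9, -0.8, -0.2]
opening: 0.999
finger_force: 0.0
clock: 2.67
tool_pos: [0.4387, -0.042, 0.3266]
eef_rot: [-0.033, 0.999, -0.0, 0.0]
contact_force: [0.7, -1.1, 0.3]
opening: 1.0
finger_force: 0.0
```

```bash
python3 -m jog '[{"wx":0,"wy":0,"wz":0,"dx":0,"dy":-0.16,"dz":0,"hand":0},{"wx":0,"wy":0,"wz":0,"dx":0,"dy":-0.16,"dz":0,"hand":0},{"wx":0,"wy":0,"wz":0,"dx":0,"dy":-0.16,"dz":0,"hand":0},{"wx":0,"wy":0,"wz":0,"dx":0,"dy":-0.16,"dz":0,"hand":0},{"wx":0,"wy":0,"wz":0,"dx":0,"dy":-0.16,"dz":0,"hand":0}]'
python3 -m jog '[{"wx":0,"wy":0,"wz":0,"dx":0,"dy":-0.062,"dz":-0.13,"hand":0},{"wx":0,"wy":0,"wz":0,"dx":0,"dy":0,"dz":-0.16,"hand":0},{"wx":0,"wy":0,"wz":0,"dx":0,"dy":0,"dz":-0.16,"hand":0},{"wx":0,"wy":0,"wz":0,"dx":0,"dy":0,"dz":-0.16,"hand":0},{"wx":0,"wy":0,"wz":0,"dx":0,"dy":0,"dz":0,"hand":0}]'
python3 - <<'E'
from h import *
save('top','t1.png');save('side','s1.png');print(r.get_state()['tool_pos'])
E
```

```text
clock: 3.08
tool_pos: [0.4387, -0.2421, 0.3265]
eef_rot: [-0.033, 0.999, -0.0, 0.0]
contact_force: [0.9, 0.4, 1.1]
opening: 0.998
finger_force: 0.0
clock: 3.5
tool_pos: [0.4349, -0.2537, 0.1677]
eef_rot: [-0.033, 0.999, 0.003, -0.006]
contact_force: [-0.8, 0.6, 0.1]
opening: 0.999
finger_force: 0.0
[ 0.43873535 -0.25529239  0.17359839]
```

```bash
python3 -m jog '[{"wx":0,"wy":0,"wz":0,"dx":-0.002,"dy":-0.009,"dz":-0.13,"hand":0},{"wx":0,"wy":0,"wz":0,"dx":0,"dy":0,"dz":-0.13,"hand":0},{"wx":0,"wy":0,"wz":0,"dx":0,"dy":0,"dz":-0.13,"hand":0},{"wx":0,"wy":0,"wz":0,"dx":0,"dy":0,"dz":-0.13,"hand":0},{"wx":0,"wy":0,"wz":0,"dx":0,"dy":0,"dz":-0.096,"hand":0}]'
python3 -m jog '[{"wx":0,"wy":0,"wz":0,"dx":0,"dy":0,"dz":0,"hand":0.2},{"wx":0,"wy":0,"wz":0,"dx":0,"dy":0,"dz":0,"hand":0.6},{"wx":0,"wy":0,"wz":0,"dx":0,"dy":0,"dz":0,"hand":0.6},{"wx":0,"wy":0,"wz":0,"dx":0,"dy":0,"dz":0,"hand":0.6},{"wx":0,"wy":0,"wz":0,"dx":0,"dy":0,"dz":0,"hand":0.6}]' 15
python3 -m jog '[{"wx":0,"wy":0,"wz":0,"dx":0,"dy":0,"dz":0,"hand":0.7},{"wx":0,"wy":0,"wz":0,"dx":0,"dy":0,"dz":0,"hand":0.7},{"wx":0,"wy":0,"wz":0,"dx":0,"dy":0,"dz":0,"hand":0.7}]' 15
```

```text
clock: 4.02
tool_pos: [0.4412, -0.2589, 0.0207]
eef_rot: [-0.033, 0.999, -0.001, 0.002]
contact_force: [0.6, -0.8, 0.3]
opening: 1.003
finger_force: 0.0
clock: 4.43
tool_pos: [0.4399, -0.2586, 0.0218]
eef_rot: [-0.033, 0.999, -0.001, 0.002]
contact_force: [0.7, 0.1, 0.4]
opening: 0.641
finger_force: 0.0
clock: 4.68
tool_pos: [0.4391, -0.2583, 0.0207]
eef_rot: [-0.033, 0.999, -0.0, 0.001]
contact_force: [-1.0, 0.5, 8.8]
opening: 0.497
finger_force: 15.0
```

```bash
python3 -m jog '[{"wx":0,"wy":0,"wz":0,"dx":0,"dy":0,"dz":0.04,"hand":0.7},{"wx":0,"wy":0,"wz":0,"dx":0,"dy":0,"dz":0.1,"hand":0.7},{"wx":0,"wy":0,"wz":0,"dx":0,"dy":0,"dz":0.1,"hand":0.7},{"wx":0,"wy":0,"wz":0,"dx":0,"dy":0,"dz":0.08,"hand":0.7},{"wx":0,"wy":0,"wz":0,"dx":0,"dy":0,"dz":0,"hand":0.7}]' 15
python3 -m jog '[{"wx":0,"wy":0,"wz":0,"dx":0.04,"dy":0.12,"dz":0,"hand":0.7},{"wx":0,"wy":0,"wz":0,"dx":0.04,"dy":0.13,"dz":0,"hand":0.7},{"wx":0,"wy":0,"wz":0,"dx":0.04,"dy":0.13,"dz":0,"hand":0.7},{"wx":0,"wy":0,"wz":0,"dx":0.04,"dy":0.13,"dz":0,"hand":0.7},{"wx":0,"wy":0,"wz":0,"dx":0.04,"dy":0.13,"dz":0,"hand":0.7}]'
python3 -m jog '[{"wx":0,"wy":0,"wz":0,"dx":0.034,"dy":0.1,"dz":0,"hand":0.7},{"wx":0,"wy":0,"wz":0,"dx":0.034,"dy":0.08,"dz":0,"hand":0.7},{"wx":0,"wy":0,"wz":0,"dx":0,"dy":0,"dz":0,"hand":0.7},{"wx":0,"wy":0,"wz":0,"dx":0,"dy":0,"dz":0,"hand":0.7}]'
cat > look.py <<'E'
from h import *
import sys
np.set_printoptions(precision=4,suppress=True)
n=sys.argv[1];s=r.get_state();print(s['tool_pos'],s['eef_rot'],s['contact_force'],s['opening'],s['clock'])
T=save('top','t%s.png'%n);S=save('side','s%s.png'%n)
b=[int(v) for v in sys.argv[2:10]]
a=cv2.resize(T[b[1]:b[3],b[0]:b[2],::-1],(390,390),interpolation=2);c=cv2.resize(S[b[5]:b[7],b[4]:b[6],::-1],(390,390),interpolation=2)
cv2.imwrite('pics/v%s.png'%n,np.hstack([a,c]))
E
python3 look.py 2 240 200 340 300 260 210 360 310
```

```text
clock: 5.1
tool_pos: [0.44, -0.2588, 0.1033]
eef_rot: [-0.033, 0.999, -0.001, 0.002]
contact_force: [-0.3, -0.4, -1.5]
opening: 0.495
finger_force: 15.0
clock: 5.52
tool_pos: [0.4882, -0.0963, 0.0993]
eef_rot: [-0.033, 0.999, 0.0, -0.001]
contact_force: [-0.3, -0.2, -0.6]
opening: 0.493
finger_force: 15.0
clock: 5.85
tool_pos: [0.5055, -0.0512, 0.0993]
eef_rot: [-0.035, 0.999, 0.0, -0.0]
contact_force: [0.7, -0.6, -1.7]
opening: 0.497
finger_force: 15.0
[ 0.5055 -0.0512  0.0993] [-0.0348  0.9994  0.0004 -0.0004] [ 0.6609 -0.5832 -1.7341] 0.49654387981745296 5.85
```

View pics/v2.png

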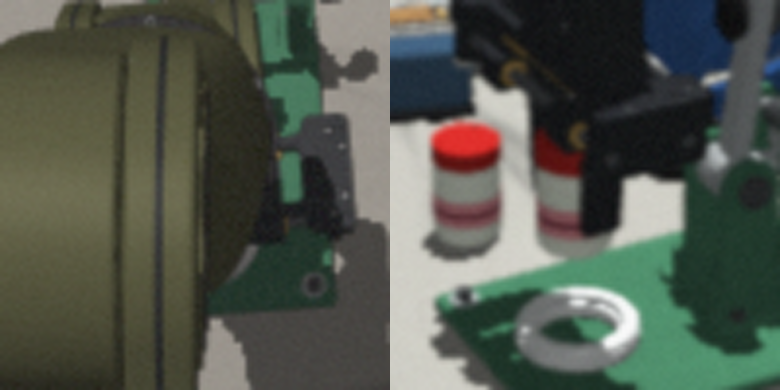

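The side view shows the pot gripped upright above the ring, and the top view is blocked by the arm. I'll overlay the model outlines on the side picture.

```bash
cat > ov.py <<'E'
from h import *
import sys
np.set_printoptions(precision=4,suppress=True)
def circ(c,rad,z): 
    t=np.linspace(0,2*np.pi,60); return np.c_[c[0]+rad*np.cos(t),c[1]+rad*np.sin(t),np.full(60,z)]
def draw(im,cam,P,col,k,o):
    p=((proj(cam,P)+.5-o)*k-.5).astype(int); cv2.polylines(im,[p.reshape(-1,1,2)],False,col,1,cv2.LINE_AA)
def ov(fn,cam,box,k,items,out):
    im=cv2.imread('pics/'+fn)[box[1]:box[3],box[0]:box[2]];im=cv2.resize(im,None,fx=k,fy=k,interpolation=2)
    for P,col in items: draw(im,cam,P,col,k,np.array(box[:2]))
    cv2.imwrite('pics/'+out,im) if out else None
    return im
if __name__=='__main__':
    n=(.506,-.052);p=(.5055,-.0512);zb=.0786
    it=[(circ(n,.036,.028),(255,255,0)),(circ(n,.026,.028),(255,0,255)),(circ(p,.022,zb),(255,0,0)),(circ(p,.0225,zb+.067),(255,0,0)),(circ(p,.022,zb+.022),(0,255,0))]
    a=ov('s2.png','side',(285,220,335,320),6,it,None)
    b=ov('t0.png'.replace('t0','top0'),'top',(262,230,322,290),8,it[:2],None)
    H=600; cv2.imwrite('pics/ov2.png',np.hstack([a,cv2.copyMakeBorder(b,0,H-b.shape[0],0,0,0)]))
E
python3 ov.py
```

```text
(no output)
```

View pics/ov2.png

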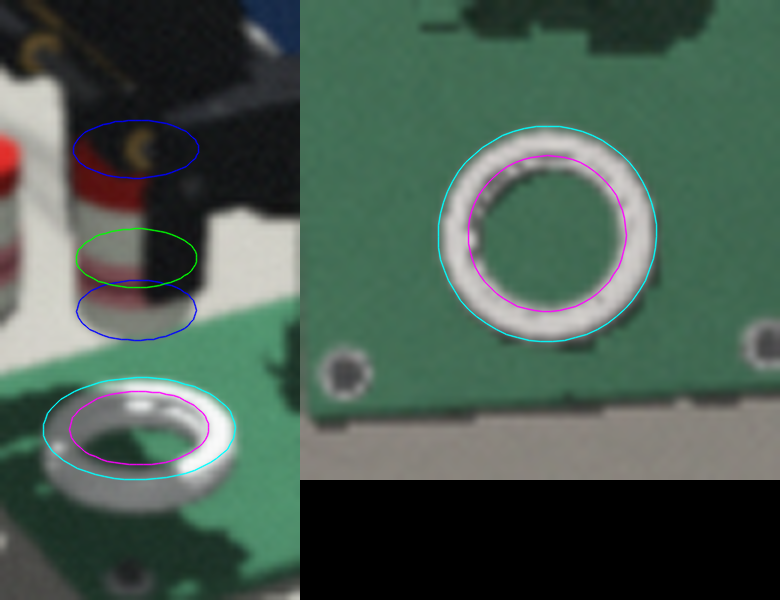

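The model outlines match within about 1 mm: the ring is at about (292,259) in the top view and the pot sits over its centre in the side view. Lowering now.

```bash
python3 -m jog '[{"wx":0,"wy":0,"wz":0,"dx":0.002,"dy":-0.003,"dz":-0.05,"hand":0.7},{"wx":0,"wy":0,"wz":0,"dx":0,"dy":0,"dz":-0.06,"hand":0.7},{"wx":0,"wy":0,"wz":0,"dx":0,"dy":0,"dz":-0.06,"hand":0.7},{"wx":0,"wy":0,"wz":0,"dx":0,"dy":0,"dz":-0.03,"hand":0.7},{"wx":0,"wy":0,"wz":0,"dx":0,"dy":0,"dz":0,"hand":0.7}]'
python3 -m jog '[{"wx":0,"wy":0,"wz":0,"dx":0,"dy":0,"dz":-0.01,"hand":0.7},{"wx":0,"wy":0,"wz":0,"dx":0,"dy":0,"dz":-0.01,"hand":0.7},{"wx":0,"wy":0,"wz":0,"dx":0,"dy":0,"dz":0,"hand":0.7}]'
python3 -m jog '[{"wx":0,"wy":0,"wz":0,"dx":0,"dy":0,"dz":-0.01,"hand":0.7},{"wx":0,"wy":0,"wz":0,"dx":0,"dy":0,"dz":-0.01,"hand":0.7},{"wx":0,"wy":0,"wz":0,"dx":0,"dy":0,"dz":0,"hand":0.7}]'
```

```text
clock: 6.37
tool_pos: [0.5045, -0.055, 0.0483]
eef_rot: [-0.032, 0.999, -0.0, -0.002]
contact_force: [0.0, 0.3, -0.5]
opening: 0.495
finger_force: 15.0
clock: 6.62
tool_pos: [0.5062, -0.0539, 0.045]
eef_rot: [-0.033, 0.999, -0.0, 0.0]
contact_force: [0.1, 0.8, -1.6]
opening: 0.496
finger_force: 15.0
clock: 6.87
tool_pos: [0.506, -0.0535, 0.0396]
eef_rot: [-0.033, 0.999, 0.0, -0.0]
contact_force: [-0.0, -0.7, -2.5]
opening: 0.499
finger_force: 15.0
```

```bash
python3 -m jog '[{"wx":0,"wy":0,"wz":0,"dx":0,"dy":0.002,"dz":-0.008,"hand":0.7},{"wx":0,"wy":0,"wz":0,"dx":0,"dy":0,"dz":-0.008,"hand":0.7},{"wx":0,"wy":0,"wz":0,"dx":0,"dy":0,"dz":0,"hand":0.7},{"wx":0,"wy":0,"wz":0,"dx":0,"dy":0,"dz":0,"hand":0.7}]'
python3 -m jog '[{"wx":0,"wy":0,"wz":0,"dx":0,"dy":0,"dz":-0.006,"hand":0.7},{"wx":0,"wy":0,"wz":0,"dx":0,"dy":0,"dz":0,"hand":0.7},{"wx":0,"wy":0,"wz":0,"dx":0,"dy":0,"dz":0,"hand":0.7}]'
```

```text
clock: 7.2
tool_pos: [0.506, -0.053, 0.0356]
eef_rot: [-0.033, 0.999, 0.0, -0.0]
contact_force: [-0.0, -0.2, -1.5]
opening: 0.495
finger_force: 15.0
clock: 7.45
tool_pos: [0.5062, -0.0531, 0.0346]
eef_rot: [-0.033, 0.999, 0.0, 0.0]
contact_force: [-0.9, 0.5, 4.2]
opening: 0.497
finger_force: 15.0
```

```bash
python3 -m jog '[{"wx":0,"wy":0,"wz":0,"dx":0,"dy":0,"dz":0,"hand":0.3},{"wx":0,"wy":0,"wz":0,"dx":0,"dy":0,"dz":0,"hand":0.2},{"wx":0,"wy":0,"wz":0,"dx":0,"dy":0,"dz":0,"hand":0.2},{"wx":0,"wy":0,"wz":0,"dx":0,"dy":0,"dz":0,"hand":0.2},{"wx":0,"wy":0,"wz":0,"dx":0,"dy":0,"dz":0,"hand":0.2}]'
python3 -m jog '[{"wx":0,"wy":0,"wz":0,"dx":0,"dy":0,"dz":0.04,"hand":0.2},{"wx":0,"wy":0,"wz":0,"dx":0,"dy":0,"dz":0.12,"hand":0.2},{"wx":0,"wy":0,"wz":0,"dx":0,"dy":0,"dz":0.15,"hand":0.2},{"wx":0,"wy":0,"wz":0,"dx":0,"dy":0,"dz":0.15,"hand":0.2},{"wx":0,"wy":0,"wz":0,"dx":0,"dy":0,"dz":0.15,"hand":0.2}]'
python3 -m jog '[{"wx":0,"wy":0,"wz":0,"dx":0,"dy":-0.15,"dz":0.05,"hand":0.5},{"wx":0,"wy":0,"wz":0,"dx":0,"dy":-0.15,"dz":0,"hand":1},{"wx":0,"wy":0,"wz":0,"dx":0,"dy":-0.15,"dz":0,"hand":1},{"wx":0,"wy":0,"wz":0,"dx":0,"dy":-0.1,"dz":0,"hand":1},{"wx":0,"wy":0,"wz":0,"dx":0,"dy":0,"dz":0,"hand":1}]'
python3 - <<'E'
from ov import *
save('side','s3.png');save('top','t3.png');print(r.get_state())
n=(.506,-.052);zb=.014
it=[(circ(n,.036,.028),(255,255,0)),(circ(n,.0225,zb+.067),(255,0,0))]
a=ov('s3.png','side',(285,240,335,320),7,it,None);b=ov('t3.png','top',(262,230,322,290),7,it,None)
cv2.imwrite('pics/ov3.png',np.hstack([a,cv2.copyMakeBorder(b,0,a.shape[0]-b.shape[0],0,0,0)]))
E
```

```text
clock: 7.87
tool_pos: [0.5061, -0.0531, 0.0341]
eef_rot: [-0.033, 0.999, 0.0, -0.0]
contact_force: [-0.0, -0.1, -0.2]
opening: 0.796
finger_force: 0.0
clock: 8.28
tool_pos: [0.5054, -0.0531, 0.1889]
eef_rot: [-0.033, 0.999, 0.0, -0.0]
contact_force: [0.6, 0.3, -0.2]
opening: 0.8
finger_force: 0.0
clock: 8.7
tool_pos: [0.5047, -0.1983, 0.2002]
eef_rot: [-0.028, 1.0, -0.003, 0.0]
contact_force: [0.1, -0.0, -0.8]
opening: 0.447
finger_force: 0.0
{'clock': 8.8, 'q': array([ 0.3474,  0.631 , -0.1153,  1.8654,  0.1122,  0.6512,  1.7992]), 'qd': array([-0.0439,  0.0001, -0.0393,  0.0159, -0.0073, -0.0026, -0.0033]), 'joint_torque': array([  2.0942, -46.5765,   0.964 , -12.165 ,   0.1863,   0.0797,
         0.0469]), 'tool_pos': array([ 0.5056, -0.1915,  0.1997]), 'eef_rot': array([-0.0318,  0.9995, -0.    ,  0.0001]), 'contact_force': array([-0.1068,  0.4775, -0.2581]), 'moment': array([0.0344, 0.0536, 0.0222]), 'finger_force': 0.0, 'opening': 0.35596094954930035}
```

View pics/ov3.png

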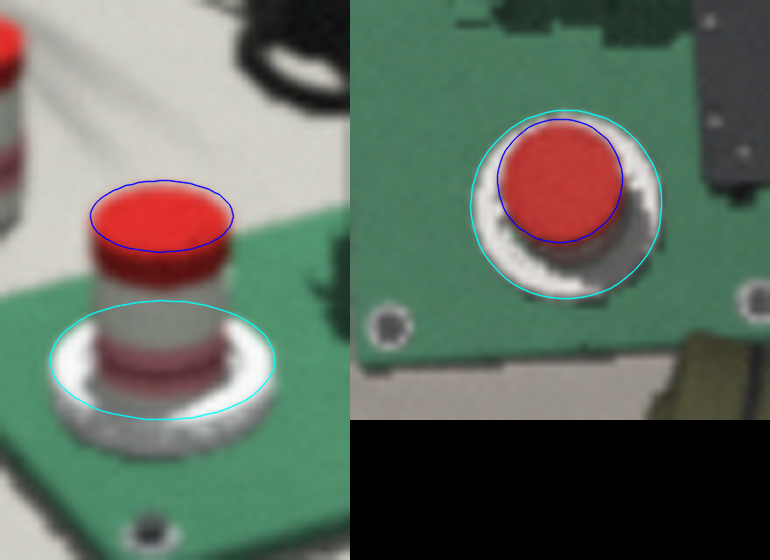

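The pot is seated upright and central in the ring with its lid still raised (side about (308,270), top about (292,256)). Next I rotate the tool 90° and go behind the catch ball.

```bash
python3 -m jog '[{"wx":0,"wy":0,"wz":-0.06,"dx":0,"dy":0,"dz":0.05,"hand":1},{"wx":0,"wy":0,"wz":-0.06,"dx":0,"dy":0,"dz":0.05,"hand":1},{"wx":0,"wy":0,"wz":-0.06,"dx":0,"dy":0,"dz":0.05,"hand":1},{"wx":0,"wy":0,"wz":-0.06,"dx":0,"dy":0,"dz":0.05,"hand":1},{"wx":0,"wy":0,"wz":-0.06,"dx":0,"dy":0,"dz":0.05,"hand":1}]'
python3 -m jog '[{"wx":0,"wy":0,"wz":-0.06,"dx":0,"dy":0,"dz":0,"hand":1},{"wx":0,"wy":0,"wz":-0.06,"dx":0,"dy":0,"dz":0,"hand":1},{"wx":0,"wy":0,"wz":-0.06,"dx":0,"dy":0,"dz":0,"hand":1},{"wx":0,"wy":0,"wz":-0.06,"dx":0,"dy":0,"dz":0,"hand":1},{"wx":0,"wy":0,"wz":-0.06,"dx":0,"dy":0,"dz":0,"hand":1}]'
python3 -m jog '[{"wx":0,"wy":0,"wz":-0.06,"dx":0,"dy":0,"dz":0,"hand":1},{"wx":0,"wy":0,"wz":-0.06,"dx":0,"dy":0,"dz":0,"hand":1},{"wx":0,"wy":0,"wz":-0.06,"dx":0,"dy":0,"dz":0,"hand":1},{"wx":0,"wy":0,"wz":0,"dx":0.1,"dy":0.04,"dz":0,"hand":1},{"wx":0,"wy":0,"wz":0,"dx":0.13,"dy":0.04,"dz":0,"hand":1}]'
python3 -m jog '[{"wx":0,"wy":0,"wz":0,"dx":0.14,"dy":0.04,"dz":0,"hand":1},{"wx":0,"wy":0,"wz":0,"dx":0.14,"dy":0.04,"dz":0,"hand":1},{"wx":0,"wy":0,"wz":0,"dx":0.14,"dy":0.04,"dz":0,"hand":1},{"wx":0,"wy":0,"wz":0,"dx":0.12,"dy":0.03,"dz":0,"hand":1},{"wx":0,"wy":0,"wz":0,"dx":0,"dy":0,"dz":0,"hand":1}]'
python3 -m jog '[{"wx":0,"wy":0,"wz":0,"dx":0,"dy":0,"dz":0,"hand":1},{"wx":0,"wy":0,"wz":0,"dx":0,"dy":0,"dz":0,"hand":1}]'
```

```text
clock: 9.22
tool_pos: [0.5061, -0.1878, 0.2625]
eef_rot: [0.265, 0.964, 0.001, -0.0]
contact_force: [-0.1, -0.4, -0.2]
opening: 0.005
finger_force: 0.0
clock: 9.63
tool_pos: [0.5062, -0.1878, 0.2619]
eef_rot: [0.538, 0.843, 0.001, -0.001]
contact_force: [-0.4, 0.6, 0.4]
opening: 0.006
finger_force: 0.0
clock: 10.05
tool_pos: [0.5619, -0.1687, 0.2621]
eef_rot: [0.68, 0.733, -0.0, -0.002]
contact_force: [1.1, 0.8, 1.0]
opening: 0.004
finger_force: 0.0
clock: 10.47
tool_pos: [0.7038, -0.1252, 0.2601]
eef_rot: [0.676, 0.737, 0.003, -0.0]
contact_force: [-0.5, 0.9, -0.7]
opening: 0.004
finger_force: 0.0
clock: 10.63
tool_pos: [0.6974, -0.1319, 0.2614]
eef_rot: [0.679, 0.734, -0.0, -0.001]
contact_force: [0.2, -0.0, -0.6]
opening: 0.009
finger_force: 0.0
```

```bash
python3 -m jog '[{"wx":0,"wy":0,"wz":0,"dx":0.01,"dy":-0.012,"dz":-0.1,"hand":1},{"wx":0,"wy":0,"wz":0,"dx":0,"dy":0,"dz":-0.12,"hand":1},{"wx":0,"wy":0,"wz":0,"dx":0,"dy":0,"dz":-0.12,"hand":1},{"wx":0,"wy":0,"wz":0,"dx":0,"dy":0,"dz":-0.06,"hand":1},{"wx":0,"wy":0,"wz":0,"dx":0,"dy":0,"dz":0,"hand":1}]'
python3 -m jog '[{"wx":0,"wy":0,"wz":0,"dx":0,"dy":0,"dz":0,"hand":1},{"wx":0,"wy":0,"wz":0,"dx":0,"dy":0,"dz":0,"hand":1}]'
python3 look.py 4 260 140 340 220 320 180 420 280
```

```text
clock: 11.05
tool_pos: [0.6967, -0.1353, 0.158]
eef_rot: [0.68, 0.733, -0.002, -0.004]
contact_force: [0.4, 0.2, 0.2]
opening: 0.006
finger_force: 0.0
clock: 11.22
tool_pos: [0.7014, -0.1368, 0.1638]
eef_rot: [0.68, 0.734, 0.001, 0.001]
contact_force: [0.2, 0.2, 0.8]
opening: 0.002
finger_force: 0.0
[ 0.7014 -0.1368  0.1638] [0.6796 0.7336 0.0005 0.0012] [0.2282 0.2451 0.7822] 0.0018739462743875613 11.2167
```

View pics/v4.png

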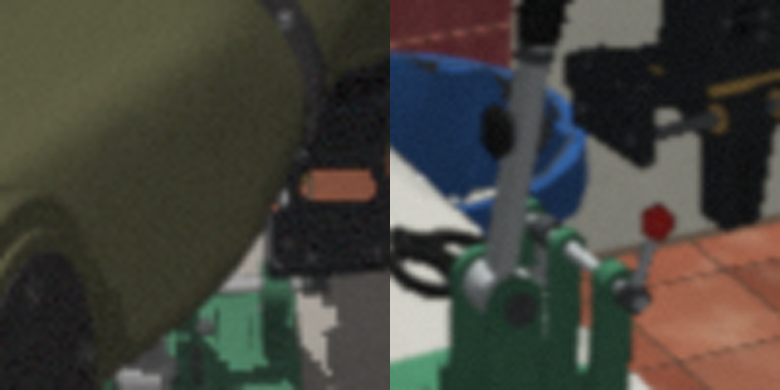

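The side view shows the shut fingers behind the red ball (388,237), with the tip level with it. I'll push it to the front along the press's -x.

```bash
python3 -m jog '[{"wx":0,"wy":0,"wz":0,"dx":-0.03,"dy":0,"dz":-0.006,"hand":1},{"wx":0,"wy":0,"wz":0,"dx":-0.04,"dy":-0.002,"dz":0,"hand":1},{"wx":0,"wy":0,"wz":0,"dx":-0.04,"dy":-0.002,"dz":0,"hand":1},{"wx":0,"wy":0,"wz":0,"dx":-0.04,"dy":-0.002,"dz":0,"hand":1},{"wx":0,"wy":0,"wz":0,"dx":-0.04,"dy":-0.002,"dz":0,"hand":1}]'
python3 -m jog '[{"wx":0,"wy":0,"wz":0,"dx":-0.04,"dy":-0.002,"dz":-0.005,"hand":1},{"wx":0,"wy":0,"wz":0,"dx":-0.03,"dy":-0.002,"dz":-0.005,"hand":1},{"wx":0,"wy":0,"wz":0,"dx":0,"dy":0,"dz":0,"hand":1},{"wx":0,"wy":0,"wz":0,"dx":0,"dy":0,"dz":0,"hand":1},{"wx":0,"wy":0,"wz":0,"dx":0,"dy":0,"dz":0,"hand":1}]'
python3 -m jog '[{"wx":0,"wy":0,"wz":0,"dx":0.08,"dy":0,"dz":0,"hand":1},{"wx":0,"wy":0,"wz":0,"dx":0.08,"dy":0,"dz":0.04,"hand":1},{"wx":0,"wy":0,"wz":0,"dx":0,"dy":0,"dz":0.15,"hand":1},{"wx":0,"wy":0,"wz":0,"dx":0,"dy":0,"dz":0.15,"hand":1},{"wx":0,"wy":0,"wz":0,"dx":0,"dy":0,"dz":0.15,"hand":1}]'
python3 - <<'E'
from h import *
from m import red
S=cv2.cvtColor(save('side','s5.png'),4);save('top','t5.png');s=r.get_state();print(s['tool_pos'],s['eef_rot'])
print([c for _,c in red(S) if 350<c[0]<400])
a=.066;X=np.array([np.cos(a),np.sin(a),0]);Y=np.array([-X[1],X[0],0])
for th in (0,.9,1.2): print(th,proj('side',[np.array([.506,-.052,.128])+(.1315-.045*np.sin(th-.349))*X-.09*Y+[0,0,.045*np.cos(th-.349)]]))
E
```

```text
clock: 11.73
tool_pos: [0.6544, -0.1384, 0.1622]
eef_rot: [0.679, 0.734, 0.001, 0.002]
contact_force: [0.3, -1.2, 0.0]
opening: 0.006
finger_force: 0.2
clock: 12.15
tool_pos: [0.6372, -0.1391, 0.1586]
eef_rot: [0.679, 0.734, 0.001, 0.001]
contact_force: [0.0, 0.5, 0.7]
opening: 0.007
finger_force: 0.0
clock: 12.57
tool_pos: [0.6766, -0.1388, 0.2814]
eef_rot: [0.679, 0.734, -0.0, 0.0]
contact_force: [0.5, -0.4, 0.2]
opening: 0.005
finger_force: 0.0
T [ 21 151   5   7  21] [ 22.5238 154.7143] z.067 [0.7865 0.6831 0.067 ] z.17 [0.7437 0.612  0.17  ]
T [321 183   7   7  39] [324.1538 185.7179] z.067 [ 0.6946 -0.1359  0.067 ] z.17 [ 0.6601 -0.1328  0.17  ]
T [220 251  17  16 206] [227.7427 258.5485] z.067 [0.5004 0.1115 0.067 ] z.17 [0.4835 0.0921 0.17  ]
T [365 275  16  17 213] [372.7324 282.6948] z.067 [ 0.4377 -0.2573  0.067 ] z.17 [ 0.4265 -0.2433  0.17  ]
T [239 307  17  16 215] [246.5209 314.4419] z.067 [0.3591 0.0601 0.067 ] z.17 [0.355  0.0454 0.17  ]
T [338 336  17  17 224] [345.6652 343.8795] z.067 [ 0.2861 -0.1863  0.067 ] z.17 [ 0.2886 -0.1787  0.17  ]
S [ 98 226  28  22 355] 
[... 282 characters left out ...]
 288] [230.191 335.441] z.06 [ 0.2853 -0.1857  0.06  ]
S [308 329  22  17 290] [318.569  336.4966] z.06 [ 0.4382 -0.258   0.06  ]
top ring ((292.3760070800781, 258.7466735839844), (25.710037231445312, 26.106584548950195), 100.13650512695312) [ 0.5063 -0.0517  0.026 ]
side ring ((307.76422119140625, 292.90106201171875), (20.07155418395996, 33.06633758544922), 90.71747589111328) [ 0.5037 -0.057   0.026 ]
L [0.998  0.0632 0.5547 0.033 ] 3.6225183
R [ 0.9975  0.0705  0.5475 -0.1321] 4.041977
B [ 0.0637 -0.998   0.4526 -0.0447] -86.35028
[ 0.6805 -0.1407  0.2881] [0.6792 0.7339 0.0035 0.0066]
[array([368.9512, 246.1707])]
0 [[388.4058 236.5762]]
0.9 [[372.8615 242.1594]]
1.2 [[368.548  246.8752]]
```

The ball is now at side (369,246), matching catch = 1.2 rad (off). Next, go above and behind the lever handle.

```bash
python3 -m jog '[{"wx":0,"wy":0,"wz":0,"dx":0.02,"dy":0,"dz":0.15,"hand":1},{"wx":0,"wy":0,"wz":0,"dx":0.02,"dy":0,"dz":0.13,"hand":1},{"wx":0,"wy":0,"wz":0,"dx":0,"dy":0,"dz":0,"hand":1},{"wx":0,"wy":0,"wz":0,"dx":0,"dy":0.1,"dz":0,"hand":1},{"wx":0,"wy":0,"wz":0,"dx":0,"dy":0.15,"dz":0,"hand":1}]'
python3 -m jog '[{"wx":0,"wy":0,"wz":0,"dx":0,"dy":0.15,"dz":0,"hand":1},{"wx":0,"wy":0,"wz":0,"dx":0,"dy":0,"dz":0,"hand":1},{"wx":0,"wy":0,"wz":0,"dx":0,"dy":0,"dz":0,"hand":1},{"wx":0,"wy":0,"wz":0,"dx":0,"dy":0,"dz":0,"hand":1}]'
```

```text
clock: 13.08
tool_pos: [0.686, -0.0816, 0.3507]
eef_rot: [0.682, 0.731, -0.001, 0.002]
contact_force: [1.4, 0.1, -0.4]
opening: 0.004
finger_force: 0.0
clock: 13.42
tool_pos: [0.6861, -0.0395, 0.3499]
eef_rot: [0.679, 0.734, -0.001, 0.0]
contact_force: [0.1, -0.7, 0.5]
opening: 0.004
finger_force: 0.0
```

```bash
python3 -m jog '[{"wx":0,"wy":0,"wz":0,"dx":0,"dy":0,"dz":-0.1,"hand":1},{"wx":0,"wy":0,"wz":0,"dx":0,"dy":0,"dz":-0.1,"hand":1},{"wx":0,"wy":0,"wz":0,"dx":0,"dy":0,"dz":-0.06,"hand":1},{"wx":0,"wy":0,"wz":0,"dx":0,"dy":0,"dz":0,"hand":1},{"wx":0,"wy":0,"wz":0,"dx":0,"dy":0,"dz":0,"hand":1}]'
python3 -m jog '[{"wx":0,"wy":0,"wz":0,"dx":-0.05,"dy":-0.004,"dz":0,"hand":1},{"wx":0,"wy":0,"wz":0,"dx":-0.05,"dy":-0.003,"dz":0,"hand":1},{"wx":0,"wy":0,"wz":0,"dx":-0.05,"dy":-0.003,"dz":0,"hand":1},{"wx":0,"wy":0,"wz":0,"dx":-0.05,"dy":-0.003,"dz":0,"hand":1},{"wx":0,"wy":0,"wz":0,"dx":0,"dy":0,"dz":0,"hand":1}]'
python3 -m jog '[{"wx":0,"wy":0,"wz":0,"dx":-0.065,"dy":-0.004,"dz":-0.003,"hand":1},{"wx":0,"wy":0,"wz":0,"dx":-0.065,"dy":-0.004,"dz":-0.005,"hand":1},{"wx":0,"wy":0,"wz":0,"dx":-0.065,"dy":-0.004,"dz":-0.006,"hand":1},{"wx":0,"wy":0,"wz":0,"dx":0,"dy":0,"dz":0,"hand":1},{"wx":0,"wy":0,"wz":0,"dx":0,"dy":0,"dz":0,"hand":1}]'
python3 look.py 5 240 160 340 260 300 130 400 230
```

```text
clock: 13.83
tool_pos: [0.6857, -0.0411, 0.2848]
eef_rot: [0.68, 0.733, -0.001, -0.0]
contact_force: [-0.1, 1.0, 1.0]
opening: 0.007
finger_force: 0.0
clock: 14.25
tool_pos: [0.6356, -0.0442, 0.2878]
eef_rot: [0.68, 0.733, 0.001, 0.001]
contact_force: [-0.4, 0.1, 0.5]
opening: 0.003
finger_force: 0.0
clock: 14.67
tool_pos: [0.5888, -0.0459, 0.283]
eef_rot: [0.68, 0.734, 0.001, 0.001]
contact_force: [0.7, 0.7, 1.3]
opening: 0.004
finger_force: 0.9
[ 0.5888 -0.0459  0.283 ] [0.6797 0.7335 0.001  0.0013] [0.7146 0.7371 1.2941] 0.003604436283101229 14.6667
```

View pics/v5.png

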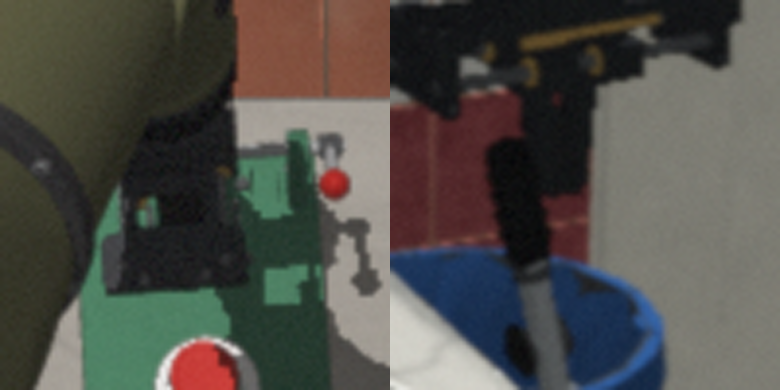

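The side view shows the handle at about (333,175) already tipped to the front by the fingers behind it, and the catch ball lies forward. Continuing along the arc.

```bash
python3 -m jog '[{"wx":0,"wy":0,"wz":0,"dx":-0.065,"dy":-0.004,"dz":-0.018,"hand":1},{"wx":0,"wy":0,"wz":0,"dx":-0.063,"dy":-0.004,"dz":-0.022,"hand":1},{"wx":0,"wy":0,"wz":0,"dx":-0.06,"dy":-0.004,"dz":-0.028,"hand":1},{"wx":0,"wy":0,"wz":0,"dx":-0.056,"dy":-0.004,"dz":-0.033,"hand":1},{"wx":0,"wy":0,"wz":0,"dx":-0.053,"dy":-0.003,"dz":-0.037,"hand":1}]'
python3 -m jog '[{"wx":0,"wy":0,"wz":0,"dx":-0.05,"dy":-0.003,"dz":-0.04,"hand":1},{"wx":0,"wy":0,"wz":0,"dx":-0.046,"dy":-0.003,"dz":-0.045,"hand":1},{"wx":0,"wy":0,"wz":0,"dx":-0.043,"dy":-0.003,"dz":-0.05,"hand":1},{"wx":0,"wy":0,"wz":0,"dx":-0.04,"dy":-0.003,"dz":-0.052,"hand":1},{"wx":0,"wy":0,"wz":0,"dx":0,"dy":0,"dz":0,"hand":1}]'
```

```text
clock: 15.18
tool_pos: [0.5147, -0.0503, 0.2478]
eef_rot: [0.679, 0.734, 0.001, 0.001]
contact_force: [1.2, 0.8, 3.6]
opening: 0.003
finger_force: 1.4
clock: 15.6
tool_pos: [0.4663, -0.053, 0.1989]
eef_rot: [0.68, 0.734, -0.001, -0.002]
contact_force: [-0.1, 0.1, 2.1]
opening: 0.004
finger_force: 1.8
```

```bash
python3 -m jog '[{"wx":0,"wy":0,"wz":0,"dx":-0.03,"dy":-0.002,"dz":-0.05,"hand":1},{"wx":0,"wy":0,"wz":0,"dx":-0.027,"dy":-0.002,"dz":-0.055,"hand":1},{"wx":0,"wy":0,"wz":0,"dx":-0.024,"dy":-0.002,"dz":-0.06,"hand":1},{"wx":0,"wy":0,"wz":0,"dx":-0.018,"dy":-0.001,"dz":-0.06,"hand":1},{"wx":0,"wy":0,"wz":0,"dx":0,"dy":0,"dz":0,"hand":1}]'
python3 -m jog '[{"wx":0,"wy":0,"wz":0,"dx":-0.012,"dy":-0.001,"dz":-0.04,"hand":1},{"wx":0,"wy":0,"wz":0,"dx":-0.008,"dy":0,"dz":-0.03,"hand":1},{"wx":0,"wy":0,"wz":0,"dx":0,"dy":0,"dz":-0.02,"hand":1},{"wx":0,"wy":0,"wz":0,"dx":0,"dy":0,"dz":0,"hand":1},{"wx":0,"wy":0,"wz":0,"dx":0,"dy":0,"dz":0,"hand":1}]'
```

```text
clock: 16.02
tool_pos: [0.4432, -0.0547, 0.1429]
eef_rot: [0.679, 0.734, -0.001, -0.001]
contact_force: [-2.0, -0.2, 3.0]
opening: 0.001
finger_force: 1.5
clock: 16.43
tool_pos: [0.4397, -0.055, 0.1221]
eef_rot: [0.679, 0.734, 0.0, 0.0]
contact_force: [-0.5, 1.3, 3.4]
opening: 0.006
finger_force: 2.0
```

```bash
python3 -m jog '[{"wx":0,"wy":0,"wz":0,"dx":0,"dy":0,"dz":-0.012,"hand":1},{"wx":0,"wy":0,"wz":0,"dx":0,"dy":0,"dz":-0.012,"hand":1},{"wx":0,"wy":0,"wz":0,"dx":0,"dy":0,"dz":-0.012,"hand":1},{"wx":0,"wy":0,"wz":0,"dx":0,"dy":0,"dz":0,"hand":1},{"wx":0,"wy":0,"wz":0,"dx":0,"dy":0,"dz":0,"hand":1}]'
python3 -m jog '[{"wx":0,"wy":0,"wz":0,"dx":0,"dy":0,"dz":-0.008,"hand":1},{"wx":0,"wy":0,"wz":0,"dx":0,"dy":0,"dz":-0.008,"hand":1},{"wx":0,"wy":0,"wz":0,"dx":0,"dy":0,"dz":0,"hand":1},{"wx":0,"wy":0,"wz":0,"dx":0,"dy":0,"dz":0,"hand":1}]'
```

```text
clock: 16.85
tool_pos: [0.4387, -0.055, 0.1131]
eef_rot: [0.679, 0.734, 0.0, -0.0]
contact_force: [-1.7, 0.2, 5.0]
opening: 0.003
finger_force: 2.5
clock: 17.18
tool_pos: [0.4385, -0.0551, 0.1098]
eef_rot: [0.679, 0.734, 0.0, -0.0]
contact_force: [-3.2, 0.0, 14.9]
opening: 0.005
finger_force: 6.9
```

```bash
python3 -m jog '[{"wx":0,"wy":0,"wz":0,"dx":0,"dy":0,"dz":-0.006,"hand":1},{"wx":0,"wy":0,"wz":0,"dx":0,"dy":0,"dz":0,"hand":1},{"wx":0,"wy":0,"wz":0,"dx":0,"dy":0,"dz":0,"hand":1},{"wx":0,"wy":0,"wz":0,"dx":0,"dy":0,"dz":0,"hand":1}]'
python3 -m jog '[{"wx":0,"wy":0,"wz":0,"dx":0,"dy":0,"dz":-0.006,"hand":1},{"wx":0,"wy":0,"wz":0,"dx":0,"dy":0,"dz":0,"hand":1},{"wx":0,"wy":0,"wz":0,"dx":0,"dy":0,"dz":0,"hand":1},{"wx":0,"wy":0,"wz":0,"dx":0,"dy":0,"dz":0,"hand":1}]'
```

```text
clock: 17.52
tool_pos: [0.4384, -0.0551, 0.1092]
eef_rot: [0.68, 0.734, 0.001, 0.0]
contact_force: [-4.7, 0.7, 26.8]
opening: 0.006
finger_force: 13.3
clock: 17.85
tool_pos: [0.4384, -0.0551, 0.1087]
eef_rot: [0.68, 0.734, 0.001, 0.0]
contact_force: [-6.4, 1.0, 42.0]
opening: 0.005
finger_force: 20.4
```

```bash
python3 -m jog '[{"wx":0,"wy":0,"wz":0,"dx":0,"dy":0,"dz":0.006,"hand":1},{"wx":0,"wy":0,"wz":0,"dx":0,"dy":0,"dz":0,"hand":1},{"wx":0,"wy":0,"wz":0,"dx":0,"dy":0,"dz":0,"hand":1},{"wx":0,"wy":0,"wz":0,"dx":0,"dy":0,"dz":0,"hand":1},{"wx":0,"wy":0,"wz":0,"dx":0,"dy":0,"dz":0,"hand":1}]'
python3 look.py 6 240 160 340 260 270 210 370 310
```

```text
clock: 18.27
tool_pos: [0.4384, -0.055, 0.1092]
eef_rot: [0.68, 0.734, 0.001, 0.0]
contact_force: [-5.6, 1.2, 26.9]
opening: 0.007
finger_force: 13.7
[ 0.4384 -0.055   0.1092] [0.6795 0.7336 0.0007 0.0002] [-5.5673  1.1818 26.869 ] 0.007465050171398609 18.2667
```

View pics/v6.png

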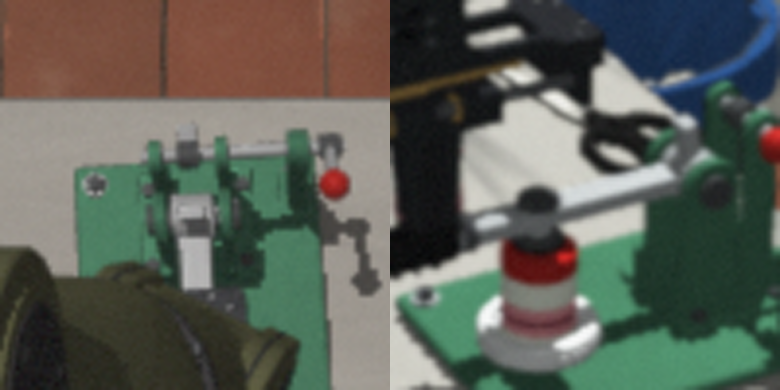

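The side view shows the lever level with its pad on the lid (308,265), the lid home and the pot upright in the ring. The catch ball is to the front, and the push is steady at 27 N.

```bash
python3 -c "
from plant import r
print(r.finish_job())"
```

```text
the job is handed in; nothing more can be done
None
```

The job is handed in: the pot stands in the nest with its lid pressed home, the catch is off, and the fingers hold the lever down at about 27 N; the hand-in returned no verdict.

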